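# Fit the gauge head to its base and hold a resin block in its corner

## Task

Set the blue L-shaped gauge head down over the two dowel pins of the grey base plate, big hole on the big pin, until it sits flat, and let go of it. Then stand the amber resin block on the base plate and push it into the corner of the head so that it bears on both fences at once and pushes the dial's plunger in; finish like that, still holding the block firmly against both fences so that the dial can be read. Leave the red-capped pot and the beaker where they stand.

Things in the scene. Friction and masses are not known exactly. Their poses are not given: they have to be found in the camera images.
- base: Fixed base of the gauge: grey plate 160 (x) x 150 (y) mm with a bright ground top 18 mm above the worktop. Origin: centre of its underside, z up. Two upright steel dowel pins stand on it, 21 mm high, straight for 13 mm, then tapered to a 3.6 mm nose. (A microscope stands on the right of the bench, at world x 0.45 to 0.71, y -0.61 to -0.46, 0.31 m high: keep the hand clear of it.)
- pin_big (a point): On the base's top face, at the foot of the 12 mm dowel pin; at (12, -47, 18) mm in the base's frame.
- pin_small (a point): On the base's top face, at the foot of the 8 mm dowel pin; at (-48, 42, 18) mm in the base's frame.
- gauge_head: Loose gauge head, about 450 g, standing flat: a blue L-shaped plate, 12 mm thick, with steel fences along the inside of the L and a dial. Origin: the inner corner where the fence faces meet, level with the underside; z up. The block belongs at x < 0, y < 0. Seated, its axes are parallel to the base's and its origin is at (-3, 28, 18) mm in the base's frame.
- hole_big (a point): Centre of the 14 mm through hole in the head's back arm, on its underside; at (15, -75, 0) mm in the head's frame. Goes over the 12 mm pin.
- hole_small (a point): Centre of the 10 mm through hole in the head's side arm, on its underside; at (-45, 14, 0) mm in the head's frame. Goes over the 8 mm pin.
- post_grip (a point): Place to grip the head, about over its centre of mass: on the axis of its grey lifting post (20 mm in head x, 24 mm in head y, top 80 mm above the underside), 10 mm below the top; at (16, -23, 70) mm in the head's frame. Grip across the 24 mm. The dial, face up, lies behind the post at head x = 32 to 86 mm, y = -45 to -1 mm, up to 50 mm above the underside.
- fence_back: Back fence: steel bar on the head's back arm (the arm reaches x = 0 to 30, y = -92 to 28 mm in the head's frame), top 19 mm above the head's underside. Its bearing face is the head's plane x = 0 and looks to -x. Origin and axes as the head's.
- fence_side: Side fence: steel bar on the head's side arm (the arm reaches x = -61 to 0, y = 0 to 28 mm in the head's frame), top 19 mm above the head's underside. Its bearing face is the head's plane y = 0 and looks to -y. Origin and axes as the head's. Friction of the block on fences and plate is 0.2 to 0.3: a push on one fence also resists sliding towards the other.
- plunger (a joint): Travel (m) of the dial's spring plunger along head x: 0 free, its 6 mm round tip then 4 mm out of the back fence's plane, at y = -23 mm, 38 mm above the head's underside; 0.004 when a block bears on the back fence; at most 0.008. Pushes back with 1.2 N at 0 and 1.8 N at 0.004: a block that is let go is pushed off the fence.
- resin_block: Loose amber resin block with a dark stem inside, upright square prism 46 x 46 x 70 mm high, about 150 g. Origin: centre of its underside, axes square to its sides; any side may face either fence. Grip it with the fingertips 28 mm or more above its underside (they must pass over the fences), fingers on the two sides parallel to the side fence: the post leaves no room for a finger behind it.
- red_pot: Bystander: pot with a red screw cap, 59 mm across, 78 mm high, loose. Origin: centre of its underside.
- beaker: Bystander: clear beaker, about 66 mm across, 75 mm high, loose. Origin: centre of its underside.
Mind the look-alikes: they are no part of the job. What is shaped like the resin_block but green is not meant.

How it is judged:
By the outcome, as a careful person would: the job done as asked, in the order asked, and still so for the second after the job is handed in, while the arm keeps its last pose, push and grip.
It also fails if it takes over 72 s, if anything falls off the work surface, if the arm or the gripper's body presses on something with over 40 N, if the wrist force passes 120 N, or if a joint passes its speed limit or range.

## Robot

A 7-joint arm with a two-finger parallel gripper is mounted at the origin on a cart in front of the work surface, level with it; the furniture and walls round the work are solid. World frame = base frame: x ahead of the robot, y to its left, z up, the work surface at z = 0. Lengths are in m, angles in rad, forces in N, time in s.
With the tool pointing down it reaches from about 0.4 to 0.85 m from the base axis. Payload 4.5 kg.
Tool frame: the origin (TCP) lies midway between the tips of the shut fingers; the grasp point (between the pads) lies 19 mm behind it (r.grip_point_offset is the distance from the TCP to the grasp point, in m); z points along the fingers, y is the line along which they close (so a half turn about z gives the same grasp; the last joint's range is limited). The gripper opens to 88 mm and grips with 3 to 60 N. Pads are 18 mm wide; open, the fingers measure 123 mm over their backs; the gripper's body (75 mm by 187 mm) begins 45 mm behind the grasp point.
Start: joints at [1.185, 0.689, -0.195, 1.565, 0.157, 0.902, -0.215], TCP at [0.255, -0.571, 0.239] pointing down, gripper open.
Joint ranges: [-3.01, 3.01], [-0.46, 2.08], [-1.47, 1.51], [0.13, 2.56], [-1, 4.14], [0.04, 2.09], [-2.66, 2.66]. Speed limits (rad/s): [2.57, 2.57, 3.14, 3.14, 3.14, 3.14, 3.14].

## Interface

Orientations are given as a unit quaternion [x, y, z, w].
In Python, from plant import r, optics gives the robot as it stands.
- The arm moves only by the shell command python3 -m pendant 'ROWS' [OPENING] [FORCE]. ROWS is JSON, a list of rows, each a list of 6 numbers: the shift along the tool's x, y, z as a fraction of full scale, then the turn, a rotation vector about the tool's x, y, z as a fraction of full scale. A call has 1 to 5 rows; each row shifts and turns the commanded pose from where the row before left it, along the tool's axes as they then stand; what a row does not reach is not made up. Full scale, the value 1, is 0.025 m for a shift and pi rad for a turn. A row lasts 1/12 s, in which the tool goes at most 41.7 mm and 7.16 degrees, less where a joint would pass 70% of its speed; a pose out of reach is approached as far as the arm can. A call with a number of a shift or a turn outside -1 to 1 is refused whole. A call with a gripper value outside its range is refused whole. OPENING is the opening, from -1 (shut) to 1 (fully open), set as the call begins (- or left out, the last holds). The fingers move at their own pace and stop on an object; FORCE is the grip in N (left out, the last holds). Time passes only in rows, so rows that do not move let the fingers close. It gives the time, the measured TCP pose, the force, the opening and the grip force at its end, in the units of the state.
- r.get_state(): the state, without advancing time (a new reading comes with each control period).
- optics.snapshot(name): name is "scene" or "top" or "wrist"; returns (picture, depth): 400x640x3 uint8, blue, green, red; 400x640 float32, m along the optical axis (not along the pixel's ray), 0 where there is no reading.
- optics.calibration(name): a dict with "vfov" (degrees; the focal length in pixels is half the picture's height over the tangent of half this angle, whatever the lens; pixels are square), "cx", "cy" (the principal point, pixels), "k1" (the pictures are not rectified: a ray, as slopes to the right and down, at radius r is drawn at 1 + k1 r^2 times it, then the intrinsics apply), "cam_to_world" (4x4, takes a point from camera to world coordinates); the wrist camera has in their place "tool_from_camera" (4x4, takes a point from camera to tool coordinates, whose origin is the TCP and whose axes are the flange's). Camera axes: x right, y up, looking along -z (the intrinsics and any distortion apply to the point x, -y, -z); pixel columns grow to the right and rows downward; lengths in m; the calibration is good to about 2 mm. A picture is of the moment at which its call begins: read the wrist's pose just before it. calibration takes no time and is no camera call.
- r.finish_job(): hands the job in; it is judged then, once.
The state is a dict: "clock": time; "q": joint angles; "qd": joint speeds; "joint_torque": joint torques, N m; "tool_pos": TCP position; "eef_rot": TCP orientation; "contact_force": force on the tool from outside, world axes, zero at the start; "moment": the same for the moment, N m; "opening": opening from 0.0 (shut) to 1.0 (fully open); "finger_force": force on a finger pad.
Only numpy, scipy, OpenCV 4.12 (cv2) and the standard library are available. Lean on these libraries where they do the work, as an engineer would, in place of code of your own. Each camera call takes 0.05 s, during which the arm holds its last target. There are 200 camera calls.

## Working session

There is one attempt and no reset: what is moved stays moved. The work goes in short steps, Python scripts to look and compute and a shell command to move; the robot and the scene stay as the last step left them, time stands still between calls to the robot, and variables do not carry over. Pictures are saved under pics/ and viewed, at most 10 in all, crops included, and the job is handed in when it is done.

```bash
ls; mkdir -p pics
cat > h.py <<'E'
import numpy as np, cv2
from plant import r, optics
from scipy.spatial.transform import Rotation as R
def T():
    s=r.get_state();M=np.eye(4);M[:3,:3]=R.from_quat(s['eef_rot']).as_matrix();M[:3,3]=s['tool_pos'];return M
def snap(n):
    M=T();p,d=optics.snapshot(n);c=optics.calibration(n)
    X=np.array(c['cam_to_world']) if n!='wrist' else M@np.array(c['tool_from_camera'])
    return p,d,c,X
def ray(c,u,v):
    f=200/np.tan(np.radians(c['vfov'])/2);a=np.array([(u-c['cx'])/f,(v-c['cy'])/f]);b=a.copy()
    for _ in range(20): b=a/(1+c['k1']*(b@b))
    return np.array([b[0],-b[1],-1])
def at_depth(c,X,u,v,d): return (X@np.append(ray(c,u,v)*d,1))[:3]
def at_z(c,X,u,v,z):
    w=X[:3,:3]@ray(c,u,v);o=X[:3,3];return o+w*(z-o[2])/w[2]
def proj(c,X,P):
    q=np.linalg.inv(X)@np.append(P,1);s=np.array([q[0]/-q[2],-q[1]/-q[2]]);s=s*(1+c['k1']*(s@s))
    f=200/np.tan(np.radians(c['vfov'])/2);return s*f+[c['cx'],c['cy']]
def cloud(c,X,d):
    f=200/np.tan(np.radians(c['vfov'])/2)
    v,u=np.mgrid[:400,:640];a=np.stack([(u-c['cx'])/f,(v-c['cy'])/f],-1);b=a.copy()
    for _ in range(20): b=a/(1+c['k1']*(b**2).sum(-1,keepdims=True))
    P=np.stack([b[...,0]*d,-b[...,1]*d,-d],-1);return P@X[:3,:3].T+X[:3,3]
def save(n,f):
    p,d,c,X=snap(n);cv2.imwrite(f'pics/{f}.png',p);np.savez(f'pics/{f}.npz',p=p,d=d,X=X,c=np.array(c,dtype=object));return p,d,c,X
def load(f):
    z=np.load(f'pics/{f}.npz',allow_pickle=True);return z['p'],z['d'],z['c'].item(),z['X']
E
python3 - <<'E'
from h import *
for n in('top','scene','wrist'):
    p,d,c,X=save(n,n+'0');print(n,c['vfov'],c['k1'],X[:3,3].round(3))
    print(optics.calibration(n).get('tool_from_camera'))
a=np.vstack([cv2.imread('pics/top0.png'),cv2.imread('pics/scene0.png')])
cv2.imwrite('pics/a.png',cv2.resize(a,None,fx=.75,fy=.75,interpolation=3))
print(T().round(3), r.get_state())
E
```

```text
pics
top 46.94802601143894 -0.07612635964425667 [0.344 0.016 1.106]
None
scene 51.08635035849459 0.02486790411673616 [0.074 0.441 0.741]
None
wrist 71.90906965873434 -0.04131090361667621 [ 0.317 -0.542  0.384]
[[-1.93560317e-04  9.65037756e-01  2.62110838e-01  6.85817678e-02]
 [ 9.99999976e-01  1.59993145e-04  1.49405827e-04 -6.06880098e-04]
 [ 1.02246327e-04  2.62110861e-01 -9.65037764e-01 -1.46225692e-01]
 [ 0.00000000e+00  0.00000000e+00  0.00000000e+00  1.00000000e+00]]
[[ 0.913  0.408 -0.001  0.255]
 [ 0.408 -0.913  0.001 -0.57 ]
 [-0.    -0.001 -1.     0.238]
 [ 0.     0.     0.     1.   ]] {'clock': 0.15, 'q': array([ 1.18480973,  0.68978119, -0.19455298,  1.56602634,  0.15727854,
        0.90249926, -0.21512424]), 'qd': array([-0.0001528 , -0.00136394, -0.00018947, -0.00077602, -0.00064334,
        0.00075358, -0.00099826]), 'joint_torque': array([-1.25703926e-03, -5.27861238e+01, -1.26857813e+00, -1.53584862e+01,
       -5.25563175e-02,  3.92320522e-03,  5.48037519e-05]), 'tool_pos': array([ 0.25453482, -0.57033623,  0.23812224]), 'eef_rot': array([ 9.78048991e-01,  2.08374016e-01, -1.68782691e-04, -6.41378437e-04]), 'contact_force': array([ 0.26702831, -0.03281493, -0.46167288]), 'moment': array([ 0.0446852 ,  0.02000309, -0.00643436]), 'finger_force': 0.0, 'opening': 0.9980938395283441}
```

View pics/top0.png

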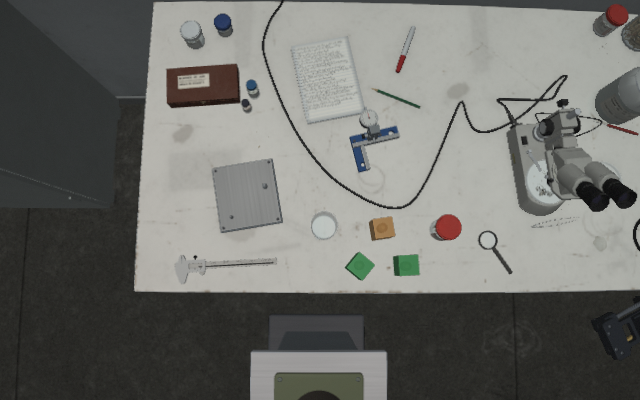

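View pics/scene0.png

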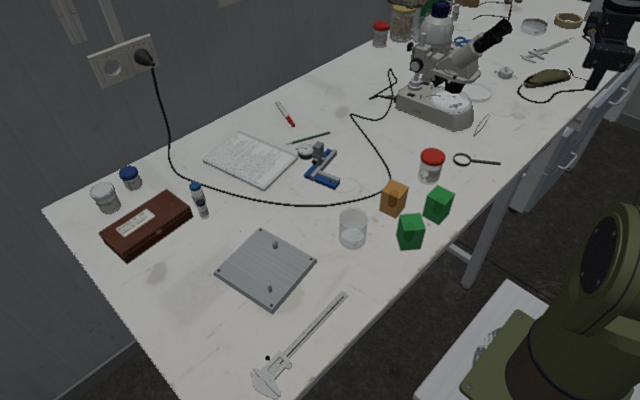

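The top view shows the blue head with its dial at (375,140) and the base at (248,195), with the big pin at (265,185) and the small pin at (232,217). The red pot is at (447,227) and the beaker at (323,226).

Things that could be taken for the block: amber at (382,228), green at (360,266) and green at (406,265). By the description I choose the amber one. There is only one blue head.

Run:
```python
from h import *
p,d,c,X=load('top0')
for n,u,v in[('pinbig',265,186),('pinsm',232,217),('plate',248,195),('post',374,131),('dial',369,118),('elbow',354,139),('armend',397,131),('side end',362,169),('amber',382,226),('green',360,266),('pot',447,227),('beaker',323,226)]:
    print(n,at_depth(c,X,u,v,d[v,u]).round(3))
a=cv2.resize(p[90:280,200:460],None,fx=3,fy=3,interpolation=3);cv2.imwrite('pics/c1.png',a)
```

```text
pinbig [0.534 0.126 0.038]
pinsm [0.461 0.204 0.024]
plate [0.515 0.168 0.019]
post [ 0.657 -0.127  0.08 ]
dial [ 0.698 -0.12   0.052]
elbow [ 0.655 -0.086  0.019]
armend [ 0.678 -0.194  0.014]
side end [ 0.582 -0.106  0.011]
amber [ 0.438 -0.143  0.072]
green [ 0.348 -0.093  0.069]
pot [ 0.435 -0.291  0.076]
beaker [ 0.441 -0.011  0.029]
```

View pics/c1.png

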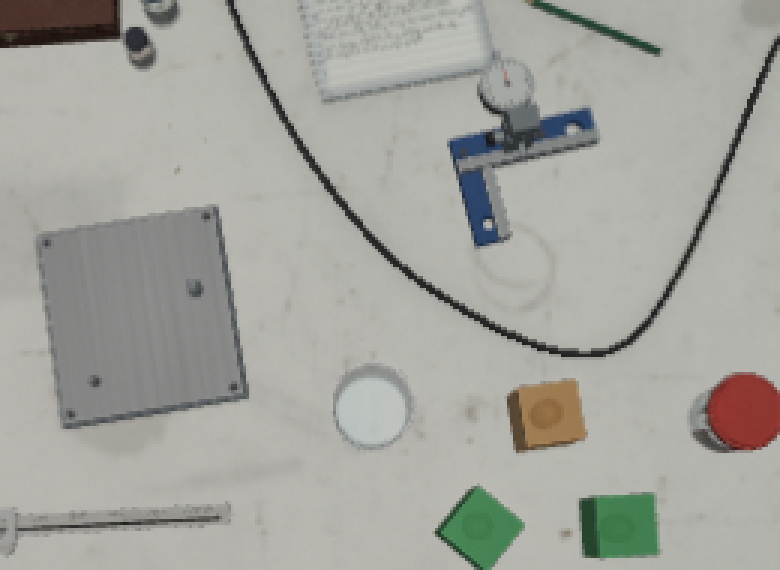

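The crop confirms amber at (382,227) and shows the head with its side arm on the +y side. Next I bring the wrist camera over the head.

```bash
python3 -m pendant '[[0.65,-0.95,0,0,0,0],[0.65,-0.95,0,0,0,0],[0.65,-0.95,0,0,0,0]]' 1 && python3 -m pendant '[[0.65,-0.95,0,0,0,0],[0.65,-0.95,0,0,0,0],[0.65,-0.95,0,0,0,0]]' && python3 -m pendant '[[1,-0.3,0,0,0,0],[1,-0.3,0,0,0,0],[1,-0.3,0,0,0,0],[1,-0.3,0,0,0,0],[1,-0.3,0,0,0,0]]'
```

```text
clock: 0.4
tool_pos: [0.27, -0.4847, 0.2383]
eef_rot: [0.978, 0.208, -0.0, -0.0]
contact_force: [-0.1, 0.5, 1.3]
opening: 1.001
finger_force: 0.0
clock: 0.65
tool_pos: [0.2856, -0.3994, 0.2386]
eef_rot: [0.978, 0.208, -0.0, -0.0]
contact_force: [0.2, 0.1, 0.1]
opening: 0.998
finger_force: 0.0
clock: 1.07
tool_pos: [0.3853, -0.3147, 0.2386]
eef_rot: [0.978, 0.208, -0.0, -0.0]
contact_force: [0.5, 0.1, -0.0]
opening: 1.002
finger_force: 0.0
```

```bash
python3 -m pendant '[[1,-0.3,0,0,0,0],[1,-0.3,0,0,0,0],[1,-0.3,0,0,0,0],[1,-0.3,0,0,0,0],[1,-0.3,0,0,0,0]]' >/dev/null && python3 -m pendant '[[1,-0.3,0,0,0,0],[1,-0.3,0,0,0,0],[1,-0.3,0,0,0,0],[1,-0.3,0,0,0,0],[1,-0.3,0,0,0,0]]' >/dev/null && python3 -m pendant '[[1,-0.3,0,0,0,0],[1,-0.3,0,0,0,0],[0,0,0,0,0,0.028],[0,0,0,0,0,0.028],[0,0,0,0,0,0]]'
python3 - <<'E'
from h import *
p,d,c,X=save('wrist','w1')
E
```

```text
clock: 2.32
tool_pos: [0.6218, -0.1106, 0.2382]
eef_rot: [0.993, 0.121, -0.0, 0.0]
contact_force: [-0.3, 0.2, -0.2]
opening: 0.997
finger_force: 0.0
```

View pics/w1.png

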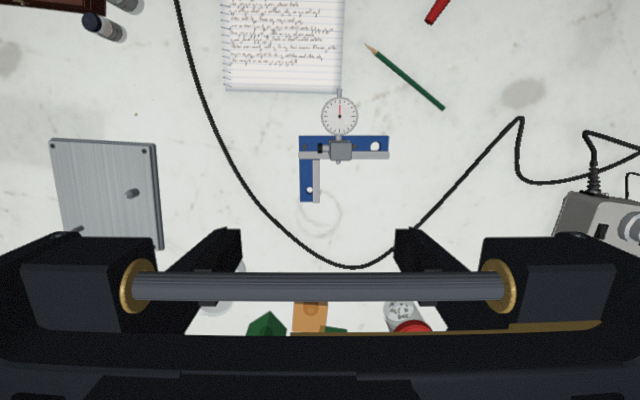

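The wrist view shows the head with its dial at (340,115), post at (341,150), big hole at (375,146) and small hole at (309,189). I make a rectified crop to measure its pose.

```bash
cat >> h.py <<'E'
def ortho(img,c,X,z,cx,cy,yaw,half=.1,px=.0003):
    """rectified picture of plane z; column=-local y, row=-local x, centre (cx,cy)"""
    n=int(2*half/px);i,j=np.mgrid[:n,:n];lx=half-i*px;ly=half-j*px
    Wx=cx+np.cos(yaw)*lx-np.sin(yaw)*ly;Wy=cy+np.sin(yaw)*lx+np.cos(yaw)*ly
    P=np.stack([Wx,Wy,np.full_like(Wx,z)],-1);Q=(P-X[:3,3])@X[:3,:3]
    s=np.stack([Q[...,0]/-Q[...,2],Q[...,1]/Q[...,2]],-1);s=s*(1+c['k1']*(s**2).sum(-1,keepdims=True))
    f=200/np.tan(np.radians(c['vfov'])/2)
    return cv2.remap(img,(s[...,0]*f+c['cx']).astype('f4'),(s[...,1]*f+c['cy']).astype('f4'),1)
E
python3 - <<'E'
from h import *
p,d,c,X=load('w1')
for n in('w1','top0'):
    p,d,c,X=load(n);P=cloud(c,X,d);b=p.astype(int);m=(b[...,0]>b[...,2]+50)&(P[...,0]>.5)&(P[...,0]<.75)&(abs(P[...,1]+.13)<.1)
    q=P[m];print(n,m.sum(),np.percentile(q[:,2],[10,50,90]).round(4))
    pm=(P[...,2]>.07)&(P[...,2]<.1)&(P[...,0]>.6)&(P[...,0]<.75)&(abs(P[...,1]+.13)<.06);print('post',P[pm].mean(0).round(4),pm.sum())
p,d,c,X=load('w1')
o=ortho(p,c,X,.012,.65,-.14,np.radians(14),.1,.0003)
cv2.imwrite('pics/o1.png',o[::1,::1][:600,:]) ;print(o.shape)
E
```

```text
w1 1293 [0.0112 0.0122 0.0133]
post [ 0.6649 -0.125   0.0798] 389
top0 270 [0.0111 0.0131 0.0156]
post [ 0.6618 -0.1274  0.0796] 97
(666, 666, 3)
```

View pics/o1.png

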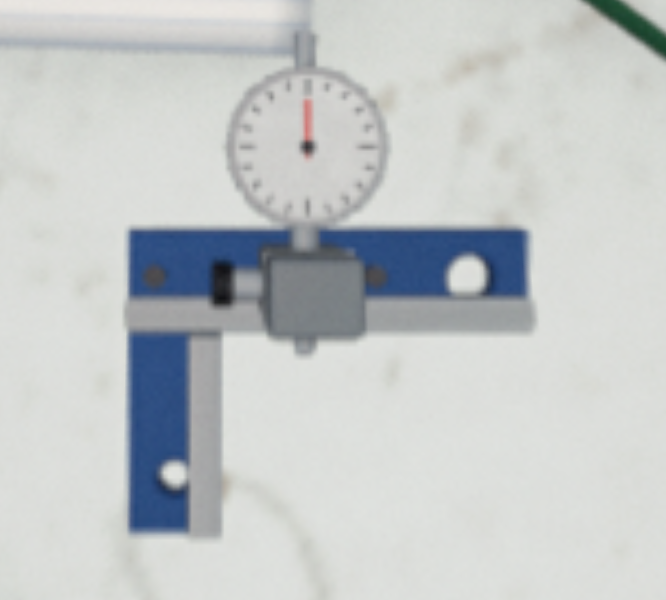

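The blue plate's corners are at (129,229), (527,229) and (129,531). That makes it 119.4 x 90.6 mm, which matches, with a yaw of 14.0°. There is a black knob at (222,283), so I check its height before gripping.

Run:
```python
from h import *
p,d,c,X=load('w1');P=cloud(c,X,d)
a=np.radians(14);O=np.array([.6432,-.1074])
L=(P[...,:2]-O)@np.array([[np.cos(a),-np.sin(a)],[np.sin(a),np.cos(a)]])
for lo in range(-60,40,6):
    m=(L[...,1]*1e3>=lo)&(L[...,1]*1e3<lo+6)&(L[...,0]>.002)&(L[...,0]<.03)
    z=P[...,2][m]*1e3; print(lo,m.sum(),np.percentile(z,[5,50,95]).round() if m.sum() else'')
m=(P[...,2]>.074)&(abs(L[...,0]-.016)<.04)&(abs(L[...,1]+.023)<.04);print(np.percentile(L[m]*1e3,[2,50,98],axis=0).round(1))
```

```text
-60 2572 [308. 326. 343.]
-54 3607 [307. 325. 343.]
-48 1900 [ 20. 323. 344.]
-42 1444 [316. 338. 344.]
-36 1502 [ 81. 337. 344.]
-30 1571 [ 80. 337. 344.]
-24 1609 [ 80. 337. 344.]
-18 1651 [ 80. 337. 344.]
-12 1659 [ 42. 337. 344.]
-6 1668 [ 41. 337. 344.]
0 1641 [ 44. 337. 344.]
6 1663 [ 18. 337. 344.]
12 1632 [ 19. 338. 344.]
18 1648 [ 17. 337. 344.]
24 1609 [ 19. 338. 344.]
30 1585 [  2. 337. 344.]
36 1518 [  1. 337. 344.]
[[-14.7 -61.8]
 [  3.3 -20.4]
 [ 47.1  13.8]]
```

```bash
python3 -m pendant '[[0.75,0.5,0,0,0,0],[0.75,0.5,0,0,0,0],[0,0,1,0,0,0],[0,0,1,0,0,0],[0,0,1,0,0,0]]' 1 && python3 -m pendant '[[0,0,1,0,0,0],[0,0,1,0,0,0],[0,0,1,0,0,0],[0,0,0.8,0,0,0],[0,0,0.6,0,0,0]]' && python3 -m pendant '[[0,0,0,0,0,0],[0,0,0,0,0,0],[0,0,0,0,0,0],[0,0,0,0,0,0],[0,0,0,0,0,0]]' -1 40 && python3 -m pendant '[[0,0,0,0,0,0],[0,0,0,0,0,0],[0,0,0,0,0,0]]'
```

```text
clock: 2.78
tool_pos: [0.6644, -0.1272, 0.163]
eef_rot: [0.992, 0.122, 0.0, 0.0]
contact_force: [0.3, 0.1, 0.6]
opening: 1.002
finger_force: 0.0
clock: 3.2
tool_pos: [0.6629, -0.1267, 0.0515]
eef_rot: [0.992, 0.122, -0.001, -0.0]
contact_force: [-0.5, -0.0, -0.1]
opening: 0.999
finger_force: 0.0
clock: 3.62
tool_pos: [0.6653, -0.1266, 0.0553]
eef_rot: [0.993, 0.122, 0.001, 0.0]
contact_force: [0.4, -0.2, -0.5]
opening: 0.647
finger_force: 0.0
clock: 3.87
tool_pos: [0.6645, -0.1264, 0.0542]
eef_rot: [0.993, 0.122, 0.0, 0.0]
contact_force: [0.2, 0.7, 0.0]
opening: 0.419
finger_force: 0.0
```

```bash
python3 -m pendant '[[0,0,0,0,0,0],[0,0,0,0,0,0],[0,0,0,0,0,0],[0,0,0,0,0,0],[0,0,0,0,0,0]]'|tail -4 && python3 -m pendant '[[0,0,-0.2,0,0,0],[0,0,-0.4,0,0,0],[0,0,-0.8,0,0,0],[0,0,-0.8,0,0,0],[0,0,-0.8,0,0,0]]' && python3 -m pendant '[[0,0,-1,0,0,0],[0,0,-1,0,0,0],[0,0,0,0,0,0],[0,0,0,0,0,0],[0,0,0,0,0,0]]'
```

```text
eef_rot: [0.993, 0.122, 0.0, 0.0]
contact_force: [-0.5, 0.6, 1.2]
opening: 0.266
finger_force: 40.0
clock: 4.7
tool_pos: [0.6637, -0.1264, 0.1295]
eef_rot: [0.993, 0.122, -0.001, -0.0]
contact_force: [0.9, 0.2, -3.4]
opening: 0.267
finger_force: 40.0
clock: 5.12
tool_pos: [0.663, -0.1262, 0.1774]
eef_rot: [0.993, 0.122, -0.001, -0.0]
contact_force: [-0.3, -0.4, -4.3]
opening: 0.271
finger_force: 40.0
```

```bash
python3 -m pendant '[[-0.3,-0.45,0,0,0,0],[-0.65,-0.93,0,0,0,0],[-0.65,-0.93,0,0,0,0],[-0.65,-0.93,0,0,0,0],[-0.65,-0.93,0,0,0,0]]' >/dev/null && python3 -m pendant '[[-0.65,-0.93,0,0,0,0],[-0.65,-0.93,0,0,0,0],[-0.65,-0.93,0,0,0,0],[-0.65,-0.93,0,0,0,0],[-0.3,-0.45,0,0,0,0]]' >/dev/null && python3 -m pendant '[[-0.3,-0.4,0,0,0,0],[0,0,0,0,0,0],[0,0,0,0,0,0],[0,0,0,0,0,0]]'
python3 - <<'E'
from h import *
save('wrist','w2'); print(T().round(4))
E
```

```text
clock: 6.28
tool_pos: [0.4647, 0.0478, 0.1785]
eef_rot: [0.993, 0.121, 0.0, 0.0]
contact_force: [0.5, 0.1, -3.8]
opening: 0.27
finger_force: 40.0
[[ 9.709e-01  2.396e-01  1.200e-03  4.648e-01]
 [ 2.396e-01 -9.709e-01 -6.000e-04  4.770e-02]
 [ 1.000e-03  9.000e-04 -1.000e+00  1.785e-01]
 [ 0.000e+00  0.000e+00  0.000e+00  1.000e+00]]
```

View pics/w2.png

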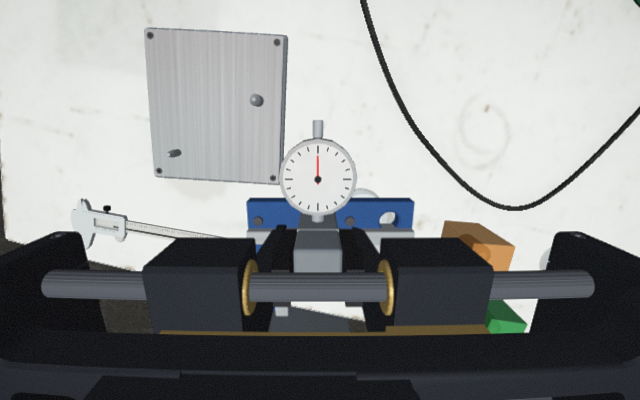

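The wrist view shows the base with corners at (147,28), (287,37), (283,184) and (155,178), the big pin's top at (257,100) and the small pin's at (174,153). The held head's rear corners are at (247,199) and (413,198).

Run:
```python
from h import *
from scipy.optimize import least_squares
p,d,c,X=load('w2')
g=cv2.cvtColor(p,cv2.COLOR_BGR2GRAY)
P=cloud(c,X,d); m=(P[...,2]>.012)&(P[...,2]<.025)&(P[...,0]>.4)&(P[...,0]<.63)&(P[...,1]>.06)
m8=cv2.morphologyEx(m.astype('u1'),3,np.ones((5,5)));n,l,st,ce=cv2.connectedComponentsWithStats(m8);k=1+st[1:,4].argmax()
q=P[(l==k)&m];print('plate z',np.median(q[:,2]).round(4),'rect',cv2.minAreaRect((q[:,:2]*1e3).astype('f4')))
C=np.array([[147,28],[287,37],[283,184],[155,178]],'f4')
C=cv2.cornerSubPix(g,C.reshape(-1,1,2),(5,5),(-1,-1),(3,50,.01)).reshape(-1,2);print(C)
W=np.array([at_z(c,X,u,v,.018) for u,v in C]);print(W.round(4));print(np.linalg.norm(W-np.roll(W,-1,0),axis=1).round(4))
def fit(Wp,M):
    f=lambda t:(np.array([[np.cos(t[2]),-np.sin(t[2])],[np.sin(t[2]),np.cos(t[2])]])@M.T).T+t[:2]-Wp
    s=least_squares(lambda t:f(t).ravel(),[.5,.1,.1]).x;return s,f(s)
M=np.array([[80,75],[80,-75],[-80,-75],[-80,75]])/1e3
s,e=fit(W[:,:2],M);print('base',s[:2].round(4),np.degrees(s[2]),e.round(4).tolist())
for n,b in(('big',(12,-47)),('small',(-48,42))):
    ca,sa=np.cos(s[2]),np.sin(s[2]);w=s[:2]+np.array([[ca,-sa],[sa,ca]])@np.array(b)/1e3
    print(n,w.round(4),'foot px',proj(c,X,[*w,.018]).round(1),'nose px',proj(c,X,[*w,.039]).round(1))
# from top cam, corners
p2,d2,c2,X2=load('top0');
for b in M:
    w=s[:2]+np.array([[ca,-sa],[sa,ca]])@b;print('top px',proj(c2,X2,[*w,.018]).round(1))
# held head
zt=T()[2,3]-.0537+.012
for z in(zt-.003,zt,zt+.003):
    A=[at_z(c,X,u,v,z) for u,v in((247,199),(413,198))];print('width',np.linalg.norm(A[0]-A[1]).round(4),z.round(4),(np.linalg.inv(T())@np.append(A[0],1)).round(4),(np.linalg.inv(T())@np.append(A[1],1)).round(4))
```

```text
plate z 0.0184 rect ((517.8252563476562, 175.01828002929688), (158.29150390625, 147.21986389160156), 10.304776191711426)
[[145.71906   30.558731]
 [286.4576    35.137035]
 [283.       184.      ]
 [157.60286  175.44113 ]]
[[0.5788 0.2572 0.018 ]
 [0.6067 0.1159 0.018 ]
 [0.4556 0.0868 0.018 ]
 [0.4311 0.2288 0.018 ]]
[0.144  0.1539 0.1441 0.1504]
base [0.5181 0.1722] 10.69252299247335 [[0.0039, 0.0035], [0.0039, -0.0026], [-0.0023, -0.0032], [-0.0056, 0.0022]]
big [0.5386 0.1282] foot px [261.3 100.6] nose px [257.1  99. ]
small [0.4631 0.2045] foot px [181.6 153.1] nose px [172.1 155.3]
top px [210.6 167.1]
top px [271.8 156.2]
top px [283.1 221. ]
top px [220.6 232.3]
width 0.1197 0.1338 [ 0.015  -0.0517  0.0447  1.    ] [0.0157 0.068  0.0448 1.    ]
width 0.1179 0.1368 [ 0.0158 -0.051   0.0417  1.    ] [0.0166 0.0669 0.0418 1.    ]
width 0.116 0.1398 [ 0.0167 -0.0502  0.0387  1.    ] [0.0174 0.0658 0.0388 1.    ]
```

Run:
```python
from h import *
p,d,c,X=load('w2')
o=ortho(p,c,X,.018,.518,.172,np.radians(10.5),.09,.0003);cv2.imwrite('pics/o2.png',o);print(o.shape)
```

```text
(600, 600, 3)
```

View pics/o2.png

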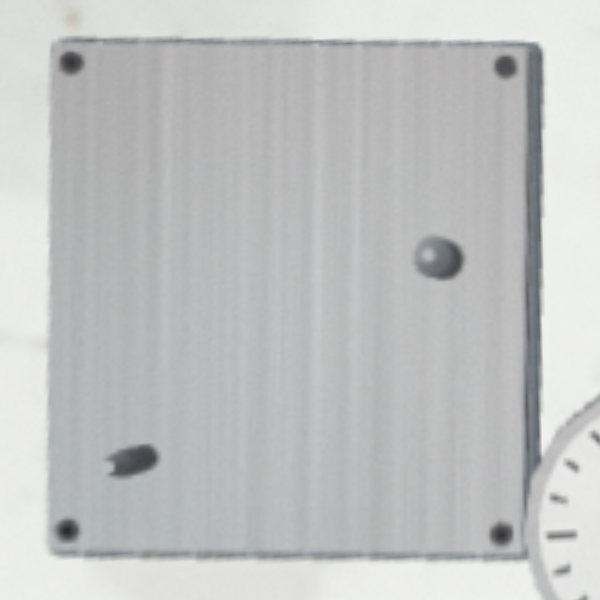

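The screws at (71,62), (506,66), (502,534) and (67,530) span 130 x 140 mm. The base centre is therefore (0.5179, 0.1760) with yaw 10.0°, and the pin feet fit this. I carry the head to a hover over the pins.

```bash
python3 -m pendant '[[0,0,0,0,0,0.0214],[0.4,-0.55,0,0,0,0],[0.7,-0.98,0,0,0,0],[0.7,-0.98,0,0,0,0],[0.7,-0.98,0,0,0,0]]' >/dev/null && python3 -m pendant '[[0.7,-0.98,0,0,0,0],[0.27,-0.4,0,0,0,0],[0,0,0,0,0,0],[0,0,0.8,0,0,0],[0,0,0.8,0,0,0]]' >/dev/null && python3 -m pendant '[[0,0,0.8,0,0,0],[0,0,0.3,0,0,0],[0,0,0,0,0,0],[0,0,0,0,0,0],[0,0,0,0,0,0]]'
python3 - <<'E'
from h import *
p,d,c,X=save('wrist','w3');t=T();print(t.round(4))
zu=t[2,3]-.0540
# predicted head points under nominal grip; pin noses
hp=lambda x,y,z:(t@np.array([x-.016,-(y+.023),.054-z,1]))[:3]
for n,q in(('hole_big top',(.015,-.075,.012)),('hole_small top',(-.045,.014,.012)),('cornerL',(.030,.028,.012)),('cornerR',(.030,-.092,.012))):print(n,proj(c,X,hp(*q)).round(1))
B=np.array([.5179,.1760]);a=np.radians(10)
for n,b in(('big',(.012,-.047)),('small',(-.048,.042))):
    w=B+np.array([[np.cos(a),-np.sin(a)],[np.sin(a),np.cos(a)]])@np.array(b);print(n,w,'nose px',proj(c,X,[*w,.039]).round(1))
o=cv2.resize(p[150:290,190:460],None,fx=2.96,fy=2.96,interpolation=2);cv2.imwrite('pics/c3.png',o);print(o.shape)
E
```

```text
clock: 7.58
tool_pos: [0.5285, 0.1835, 0.1122]
eef_rot: [0.996, 0.088, 0.001, -0.0]
contact_force: [0.2, -0.5, -4.6]
opening: 0.268
finger_force: 40.0
[[ 9.845e-01  1.751e-01  2.200e-03  5.285e-01]
 [ 1.751e-01 -9.845e-01  6.000e-04  1.838e-01]
 [ 2.300e-03 -2.000e-04 -1.000e+00  1.124e-01]
 [ 0.000e+00  0.000e+00  0.000e+00  1.000e+00]]
hole_big top [390.  221.1]
hole_small top [271.3 293. ]
cornerL [246.7 201.3]
cornerR [415.1 201.3]
big [0.53787916 0.13179781] nose px [381.5 207. ]
small [0.463336   0.20902681] nose px [277.6 271.1]
(414, 799, 3)
```

View pics/c3.png

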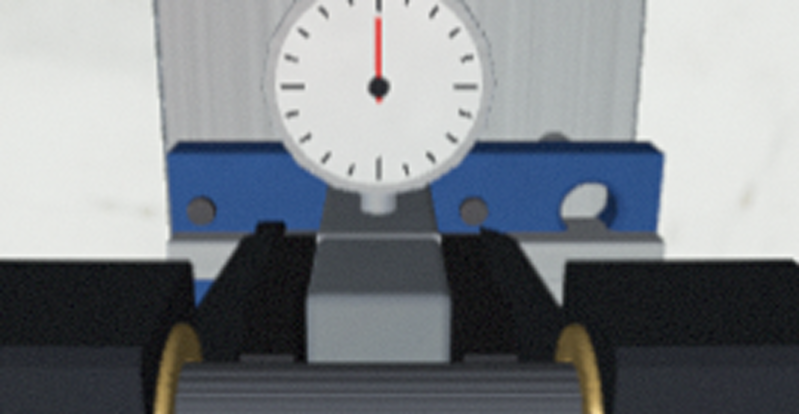

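The head hovers with its hole at crop (586,212), and the back of the big pin's foot shows at crop (553,135). I compare that with the prediction.

Run:
```python
from h import *
p,d,c,X=load('w3')
for dx in(0,.006):
  w=np.array([.5379,.1318])+dx*np.array([.985,.174]);print(proj(c,X,[*w,.018]).round(1))
f=200/np.tan(np.radians(c['vfov'])/2);print('px/mm foot',f/1000/ .28)
# plate edges across row 150..200 : find left/right edges, compare with prediction
B=np.array([.5179,.1760]);a=np.radians(10);Rm=np.array([[np.cos(a),-np.sin(a)],[np.sin(a),np.cos(a)]])
for b in((.07,.065),(.07,-.065)):print('screw px',proj(c,X,[*(B+Rm@np.array(b)),.018]).round(1))
g=cv2.cvtColor(p,cv2.COLOR_BGR2GRAY);m=cv2.medianBlur(g,3)
for b in((.07,.065),(.07,-.065)):
  u,v=proj(c,X,[*(B+Rm@np.array(b)),.018]).astype(int);s=m[v-9:v+10,u-9:u+10].astype(int);k=s<s.min()+25;print(np.argwhere(k).mean(0)[::-1]+[u-9,v-9],k.sum())
t=T();tg=B+Rm@np.array([.013,.005]);print('to go tool xy mm',((t[:3,:2].T@(np.append(tg,0)-np.append(t[:2,3],0)))*1e3).round(2),'yaw',np.degrees(np.arctan2(t[1,0],t[0,0])))
```

```text
[376.4 200.2]
[376.8 193.8]
px/mm foot 0.984772292252392
screw px [249.1 134.8]
screw px [401. 135.]
[249.125      135.33333333] 24
[401.  135.5] 16
to go tool xy mm [1.2 0.8] yaw 10.085503487937462
```

```bash
python3 -m pendant '[[0.05,0.06,0,0,0,0],[0,0,0.3,0,0,0],[0,0,0.3,0,0,0],[0,0,0.2,0,0,0],[0,0,0,0,0,0]]' && python3 -m pendant '[[0,0,0.15,0,0,0],[0,0,0.15,0,0,0],[0,0,0,0,0,0]]'&& python3 -m pendant '[[0,0,0.15,0,0,0],[0,0,0.05,0,0,0],[0,0,0,0,0,0]]'
```

```text
clock: 8.05
tool_pos: [0.528, 0.1824, 0.0897]
eef_rot: [0.996, 0.088, -0.001, 0.0]
contact_force: [0.1, -0.2, -4.0]
opening: 0.268
finger_force: 40.0
clock: 8.3
tool_pos: [0.5287, 0.1823, 0.083]
eef_rot: [0.996, 0.088, -0.001, 0.0]
contact_force: [0.1, -0.1, -4.6]
opening: 0.27
finger_force: 40.0
clock: 8.55
tool_pos: [0.5288, 0.1823, 0.0784]
eef_rot: [0.996, 0.088, -0.0, 0.0]
contact_force: [-0.2, -0.4, -5.1]
opening: 0.27
finger_force: 40.0
```

```bash
python3 -m pendant '[[0,0,0.1,0,0,0],[0,0,0.06,0,0,0],[0,0,0,0,0,0]]' && python3 -m pendant '[[0,0,0.06,0,0,0],[0,0,0.04,0,0,0],[0,0,0,0,0,0]]'&& python3 -m pendant '[[0,0,0.04,0,0,0],[0,0,0,0,0,0],[0,0,0,0,0,0]]'
```

```text
clock: 8.8
tool_pos: [0.5288, 0.1824, 0.0744]
eef_rot: [0.996, 0.088, -0.0, 0.0]
contact_force: [-0.5, -0.6, -5.1]
opening: 0.265
finger_force: 40.0
clock: 9.05
tool_pos: [0.5288, 0.1824, 0.072]
eef_rot: [0.996, 0.088, -0.0, 0.0]
contact_force: [-0.8, -0.5, -5.0]
opening: 0.269
finger_force: 40.0
clock: 9.3
tool_pos: [0.5289, 0.1823, 0.0717]
eef_rot: [0.996, 0.088, -0.0, 0.0]
contact_force: [-2.5, -2.4, 3.7]
opening: 0.27
finger_force: 40.0
```

```bash
python3 -m pendant '[[0,0,0,0,0,0],[0,0,0,0,0,0],[0,0,0,0,0,0],[0,0,0,0,0,0],[0,0,0,0,0,0]]' 1 >/dev/null&& python3 -m pendant '[[0,0,0,0,0,0],[0,0,0,0,0,0],[0,0,0,0,0,0],[0,0,0,0,0,0]]'&& python3 -m pendant '[[0,0,-0.5,0,0,0],[0,0,-1,0,0,0],[0,0,-1,0,0,0],[0,0,-1,0,0,0],[0,0,-1,0,0,0]]'&& python3 -m pendant '[[0,0,-1,0,0,0],[0,0,-0.5,0,0,0],[-1,1,0,0,0,0],[-1,1,0,0,0,0],[0,0,0,0,0,0]]'
python3 - <<'E'
from h import *
p,d,c,X=save('wrist','w4');print(T().round(4))
P=cloud(c,X,d);B=np.array([.5179,.1760]);a=np.radians(10);Rm=np.array([[np.cos(a),-np.sin(a)],[np.sin(a),np.cos(a)]])
H=B+Rm@np.array([-.003,.028])
for n,q in(('hb',(.015,-.075,.012)),('hs',(-.045,.014,.012)),('cL',(.030,.028,.012)),('cR',(.030,-.092,.012)),('cS',(-.061,.028,.012))):print(n,proj(c,X,[*(H+Rm@np.array(q[:2])),.018+q[2]]).round(1))
b=p.astype(int);m=(b[...,0]>b[...,2]+50)&(P[...,2]<.05)&(P[...,2]>.005);L=(P[...,:2]-H)@Rm
for lo in range(-60,30,15):
  k=m&(L[...,0]*1e3>lo)&(L[...,0]*1e3<lo+15);print('x',lo,k.sum(),np.median(P[k][:,2]).round(4) if k.sum() else'')
for lo in range(-90,30,20):
  k=m&(L[...,1]*1e3>lo)&(L[...,1]*1e3<lo+20);print('y',lo,k.sum(),np.median(P[k][:,2]).round(4) if k.sum() else'')
cv2.imwrite('pics/w4c.png',cv2.resize(p[40:340,120:520],None,fx=2,fy=2,interpolation=2))
E
```

```text
clock: 10.05
tool_pos: [0.529, 0.1826, 0.0712]
eef_rot: [0.996, 0.088, 0.0, 0.0]
contact_force: [0.3, 0.2, -0.5]
opening: 0.924
finger_force: 0.0
clock: 10.47
tool_pos: [0.5287, 0.1825, 0.1848]
eef_rot: [0.996, 0.088, -0.0, 0.0]
contact_force: [-0.1, 0.8, -0.5]
opening: 0.996
finger_force: 0.0
clock: 10.88
tool_pos: [0.4835, 0.1176, 0.2211]
eef_rot: [0.996, 0.085, -0.004, 0.003]
contact_force: [-0.8, -1.5, 0.1]
opening: 1.003
finger_force: 0.0
[[ 0.9852  0.1711 -0.003   0.4862]
 [ 0.1711 -0.9852 -0.0028  0.1209]
 [-0.0034  0.0022 -1.      0.2213]
 [ 0.      0.      0.      1.    ]]
hb [313.5 131.8]
hs [242.8 181.4]
cL [226.4 119.5]
cR [327.8 118.7]
cS [232.8 193.8]
x -60 122 0.03
x -45 129 0.0302
x -30 149 0.0303
x -15 138 0.0301
x 0 197 0.0303
x 15 768 0.0303
y -90 189 0.0302
y -70 264 0.0302
y -50 218 0.0304
y -30 27 0.0301
y -10 66 0.0302
y 10 740 0.0302
```

View pics/w4c.png

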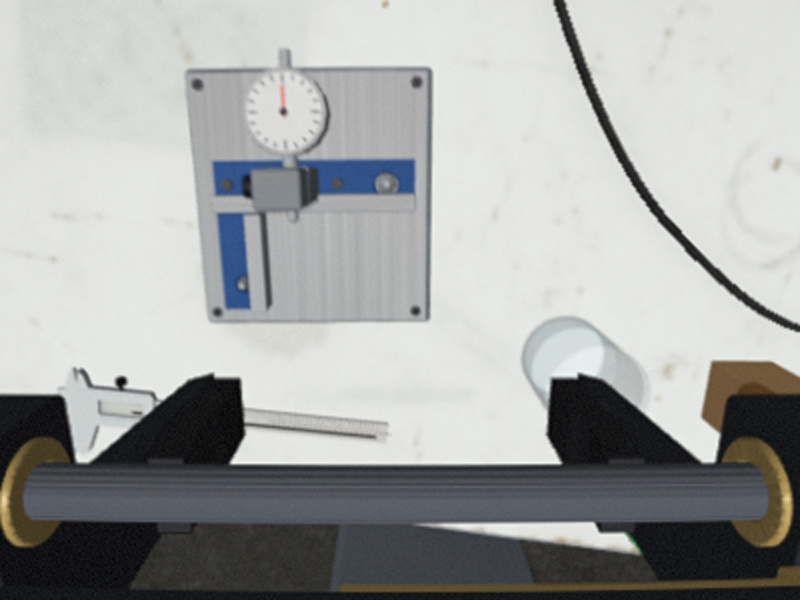

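The head is seated flat, with its top at z 0.030 everywhere, and both pins show in their holes at crop (386,184) and (242,284). The beaker is undisturbed. Now the block.

```bash
python3 -m pendant '[[-0.52,0.97,0,0,0,0],[-0.52,0.97,0,0,0,0],[-0.52,0.97,0,0,0,0],[-0.52,0.97,0,0,0,0],[-0.52,0.97,0,0,0,0]]' >/dev/null&& python3 -m pendant '[[-0.52,0.97,0,0,0,0],[-0.52,0.97,0,0,0,0],[-0.52,0.97,0,0,0,0],[-0.52,0.97,0,0,0,0],[-0.52,0.97,0,0,0,0]]' >/dev/null && python3 -m pendant '[[0,0,0,0,0,0],[0,0,0,0,0,0],[0,0,0,0,0,0]]'
cat > blk.py <<'E'
from h import *
import sys
def blk(f,n='wrist'):
    p,d,c,X=save(n,f);P=cloud(c,X,d);h=cv2.cvtColor(p,cv2.COLOR_BGR2HSV)
    m=(h[...,0]>8)&(h[...,0]<22)&(h[...,1]>90)
    t=m&(P[...,2]>.060)&(P[...,2]<.1);z=np.median(P[t][:,2])
    k=cv2.morphologyEx((t&(abs(P[...,2]-z)<.005)).astype('u1'),2,np.ones((3,3)))>0
    n_,l,st,ce=cv2.connectedComponentsWithStats(k.astype('u1'));i=1+st[1:,4].argmax();k=l==i
    # outline pixels projected on the block's top plane
    cs=max(cv2.findContours(k.astype('u1'),0,1)[0],key=len).reshape(-1,2)
    Q=np.array([at_z(c,X,u,v,z)[:2] for u,v in cs])*1e3
    print(f,'px',st[i],'z',z.round(4),'rect',cv2.minAreaRect(Q.astype('f4')));print(' centroid',P[k].mean(0).round(4));return z
if __name__=='__main__': blk(sys.argv[1]);print(T()[:3,3].round(4))
E
python3 blk.py w5
```

```text
clock: 12.02
tool_pos: [0.4043, -0.1361, 0.2213]
eef_rot: [0.996, 0.089, 0.001, -0.0]
contact_force: [0.4, 0.3, 0.5]
opening: 1.0
finger_force: 0.0
w5 px [ 310  138   43   42 1723] z 0.0702 rect ((436.4995422363281, -143.76425170898438), (44.37180709838867, 44.61820983886719), 9.780097007751465)
 centroid [ 0.4368 -0.1433  0.0702]
[ 0.4043 -0.1356  0.2212]
```

```bash
python3 -m pendant '[[0,0,0,0,0,0.01],[0.62,0.25,0,0,0,0],[0.62,0.25,0,0,0,0],[0,0,1,0,0,0],[0,0,1,0,0,0]]' >/dev/null&& python3 -m pendant '[[0,0,1,0,0,0],[0,0,0.8,0,0,0],[0,0,0,0,0,0],[0,0,0,0,0,0]]'
```

```text
clock: 12.82
tool_pos: [0.4356, -0.1437, 0.1258]
eef_rot: [0.997, 0.073, -0.001, -0.0]
contact_force: [0.1, 0.1, -0.3]
opening: 1.0
finger_force: 0.0
```

```bash
python3 -m pendant '[[0.04,0,1,0,0,0],[0,0,1,0,0,0],[0,0,1,0,0,0],[0,0,0.68,0,0,0],[0,0,0,0,0,0]]' && python3 -m pendant '[[0,0,0,0,0,0],[0,0,0,0,0,0],[0,0,0,0,0,0],[0,0,0,0,0,0],[0,0,0,0,0,0]]' -1 35 >/dev/null && python3 -m pendant '[[0,0,0,0,0,0],[0,0,0,0,0,0],[0,0,0,0,0,0],[0,0,0,0,0,0],[0,0,0,0,0,0]]'&& python3 -m pendant '[[0,0,-0.3,0,0,0],[0,0,-0.7,0,0,0],[0,0,-1,0,0,0],[0,0,-1,0,0,0],[0,0,-1,0,0,0]]'
```

```text
clock: 13.23
tool_pos: [0.4368, -0.144, 0.0331]
eef_rot: [0.997, 0.073, -0.001, -0.0]
contact_force: [0.3, 0.1, -1.0]
opening: 0.998
finger_force: 0.0
clock: 14.07
tool_pos: [0.4369, -0.1448, 0.0346]
eef_rot: [0.997, 0.072, 0.0, 0.0]
contact_force: [-1.0, 0.3, 5.5]
opening: 0.52
finger_force: 35.0
clock: 14.48
tool_pos: [0.4359, -0.1446, 0.1353]
eef_rot: [0.997, 0.073, -0.001, -0.0]
contact_force: [0.7, 0.3, -2.1]
opening: 0.518
finger_force: 35.0
```

```bash
python3 -m pendant '[[0,0,-1,0,0,-0.009],[0.16,-0.5,0,0,0,0],[0.32,-0.98,0,0,0,0],[0.32,-0.98,0,0,0,0],[0.32,-0.98,0,0,0,0]]' >/dev/null && python3 -m pendant '[[0.32,-0.98,0,0,0,0],[0.32,-0.98,0,0,0,0],[0.32,-0.98,0,0,0,0],[0.32,-0.98,0,0,0,0],[0.32,-0.98,0,0,0,0]]' >/dev/null && python3 -m pendant '[[0.32,-0.98,0,0,0,0],[0.32,-0.98,0,0,0,0],[0.32,-0.98,0,0,0,0],[0.16,-0.5,0,0,0,0],[0,0,0,0,0,0]]'&& python3 -m pendant '[[0,0,0,0,0,0],[0,0,0,0,0,0]]'
python3 blk.py w6
python3 - <<'E'
from h import *
p,d,c,X=load('w6');t=T();a=np.radians(10);Rm=np.array([[np.cos(a),-np.sin(a)],[np.sin(a),np.cos(a)]]);B=np.array([.5179,.1760])
print('TCP in base mm',(Rm.T@(t[:2,3]-B)*1e3).round(1),'yaw',np.degrees(np.arctan2(t[1,0],t[0,0])).round(2),'z',t[2,3])
# rear edge of head (blue/plate boundary, head x=30): find transition along columns
H=B+Rm@np.array([-.003,.028]);o=ortho(p,c,X,.030,*H,a,.1,.0003).astype(int);bl=(o[...,0]>o[...,2]+45)
pts=[]
for j in range(80,660,6):
    r_=np.where(bl[180:300,j])[0]
    if len(r_)>15: pts.append((j,180+r_[0]))
pts=np.array(pts);y=(.1-pts[:,0]*.0003)*1e3;x=(.1-pts[:,1]*.0003)*1e3
k=np.ones(len(x),bool)
for _ in range(4): f=np.polyfit(y[k],x[k],1);k=abs(np.polyval(f,y)-x)<1
print('rear edge x',np.polyval(f,-30).round(2),'dyaw deg',-np.degrees(f[0]).round(2),k.sum(),'y range',y.min(),y.max())
E
```

```text
clock: 15.73
tool_pos: [0.4804, 0.1658, 0.1592]
eef_rot: [0.996, 0.089, 0.0, -0.001]
contact_force: [-0.0, -0.3, -1.2]
opening: 0.513
finger_force: 35.0
clock: 15.9
tool_pos: [0.4799, 0.1596, 0.1591]
eef_rot: [0.996, 0.086, -0.001, 0.001]
contact_force: [0.9, -0.5, -2.0]
opening: 0.518
finger_force: 35.0
TCP in base mm [-40.2  -9.7] yaw 9.78 z 0.15917796442613785
rear edge x 28.56 dyaw deg 0.05 54 y range -91.39999999999998 27.40000000000001
  return _methods._mean(a, axis=axis, dtype=dtype,
  ret = ret.dtype.type(ret / rcount)
Traceback (most recent call last):
  File "blk.py", line 13, in <module>
    if __name__=='__main__': blk(sys.argv[1]);print(T()[:3,3].round(4))
                             ~~~^^^^^^^^^^^^^
  File "blk.py", line 8, in blk
    n_,l,st,ce=cv2.connectedComponentsWithStats(k.astype('u1'));i=1+st[1:,4].argmax();k=l==i
                                                                    ~~~~~~~~~~~~~~~^^
ValueError: attempt to get argmax of an empty sequence
```

```bash
python3 -m pendant '[[0,0,0.8,0,0,-0.0016],[0,0,1,0,0,0],[0,0,1,0,0,0],[0,0,0.8,0,0,0],[0,0,0.4,0,0,0]]' >/dev/null && python3 -m pendant '[[0,0,0,0,0,0],[0,0,0,0,0,0]]' && python3 -m pendant '[[0,0,0.1,0,0,0],[0,0,0.06,0,0,0],[0,0,0,0,0,0]]'
```

```text
clock: 16.53
tool_pos: [0.4804, 0.1609, 0.0594]
eef_rot: [0.996, 0.088, -0.0, 0.0]
contact_force: [0.4, 0.8, -1.0]
opening: 0.52
finger_force: 35.0
clock: 16.78
tool_pos: [0.4809, 0.162, 0.0559]
eef_rot: [0.996, 0.089, 0.001, -0.0]
contact_force: [-0.5, 0.1, -1.3]
opening: 0.52
finger_force: 35.0
```

```bash
python3 -m pendant '[[0,0,0.06,0,0,0],[0,0,0.04,0,0,0],[0,0,0,0,0,0]]'&& python3 -m pendant '[[0,0,0.03,0,0,0],[0,0,0,0,0,0],[0,0,0,0,0,0]]'&& python3 -m pendant '[[0,0,0.02,0,0,0],[0,0,0,0,0,0],[0,0,0,0,0,0]]'
```

```text
clock: 17.03
tool_pos: [0.4804, 0.162, 0.0528]
eef_rot: [0.996, 0.089, 0.0, 0.0]
contact_force: [0.1, -0.5, -1.5]
opening: 0.519
finger_force: 35.0
clock: 17.28
tool_pos: [0.4804, 0.162, 0.0527]
eef_rot: [0.996, 0.089, 0.0, -0.0]
contact_force: [-1.4, -0.4, 5.4]
opening: 0.519
finger_force: 35.0
clock: 17.53
tool_pos: [0.4804, 0.162, 0.0526]
eef_rot: [0.996, 0.089, 0.0, -0.0]
contact_force: [-1.9, -0.8, 10.9]
opening: 0.519
finger_force: 35.0
```

```bash
python3 -m pendant '[[0,0,-0.03,0,0,0],[0.12,-0.12,0,0,0,0],[0.12,-0.12,0,0,0,0],[0.12,-0.12,0,0,0,0],[0,0,0,0,0,0]]'&& python3 -m pendant '[[0.12,-0.02,0,0,0,0],[0,-0.02,0,0,0,0],[0,0,0,0,0,0]]'&& python3 -m pendant '[[0,-0.02,0,0,0,0],[0,-0.02,0,0,0,0],[0,0,0,0,0,0]]'
```

```text
clock: 17.95
tool_pos: [0.4884, 0.1731, 0.0527]
eef_rot: [0.996, 0.089, 0.001, -0.0]
contact_force: [-0.9, -0.1, 5.6]
opening: 0.52
finger_force: 35.0
clock: 18.2
tool_pos: [0.4899, 0.1736, 0.0526]
eef_rot: [0.996, 0.089, -0.001, 0.0]
contact_force: [-2.6, -1.6, 6.9]
opening: 0.52
finger_force: 35.0
clock: 18.45
tool_pos: [0.49, 0.1741, 0.0527]
eef_rot: [0.996, 0.089, -0.0, 0.001]
contact_force: [-1.8, -2.2, 7.0]
opening: 0.521
finger_force: 35.0
```

```bash
python3 -m pendant '[[0,-0.03,-0.02,0,0,0],[0,-0.02,0,0,0,0],[0,0,0,0,0,0]]'&& python3 -m pendant '[[0,-0.02,0,0,0,0],[0,-0.02,0,0,0,0],[0,0,0,0,0,0]]'&& python3 -m pendant '[[0,-0.02,0,0,0,0],[0,0,0,0,0,0],[0,0,0,0,0,0]]'
```

```text
clock: 18.7
tool_pos: [0.4896, 0.1753, 0.0527]
eef_rot: [0.996, 0.089, -0.001, 0.001]
contact_force: [-1.6, -2.3, 5.0]
opening: 0.519
finger_force: 35.0
clock: 18.95
tool_pos: [0.4896, 0.1754, 0.0527]
eef_rot: [0.996, 0.088, -0.001, 0.001]
contact_force: [-0.5, -4.8, 4.7]
opening: 0.514
finger_force: 35.0
clock: 19.2
tool_pos: [0.4896, 0.1754, 0.0527]
eef_rot: [0.996, 0.088, -0.001, 0.001]
contact_force: [-1.3, -6.4, 4.4]
opening: 0.52
finger_force: 35.0
```

```bash
python3 -m pendant '[[0.03,0,-0.01,0,0,0],[0.03,0,0,0,0,0],[0,0,0,0,0,0]]'&& python3 -m pendant '[[0.03,0,0,0,0,0],[0.03,0,0,0,0,0],[0,0,0,0,0,0]]'&& python3 -m pendant '[[0.03,0,0,0,0,0],[0,0,0,0,0,0],[0,0,0,0,0,0]]'
```

```text
clock: 19.45
tool_pos: [0.49, 0.1755, 0.0528]
eef_rot: [0.996, 0.088, -0.002, 0.002]
contact_force: [-2.2, -6.5, 5.1]
opening: 0.522
finger_force: 35.0
clock: 19.7
tool_pos: [0.4912, 0.1757, 0.0528]
eef_rot: [0.996, 0.088, -0.002, 0.002]
contact_force: [-2.8, -6.5, 4.8]
opening: 0.519
finger_force: 35.0
clock: 19.95
tool_pos: [0.4913, 0.1757, 0.0528]
eef_rot: [0.996, 0.088, -0.003, 0.002]
contact_force: [-4.0, -6.7, 7.0]
opening: 0.521
finger_force: 35.0
```

```bash
python3 -m pendant '[[0.03,0,-0.01,0,0,0],[0,0,0,0,0,0],[0,0,0,0,0,0]]'&& python3 -m pendant '[[0.03,0,0,0,0,0],[0.03,0,0,0,0,0],[0,0,0,0,0,0]]'&& python3 -m pendant '[[0.03,-0.02,0,0,0,0],[0,0,0,0,0,0],[0,0,0,0,0,0]]'
python3 - <<'E'
from h import *
t=T();s=r.get_state();a=np.radians(10);Rm=np.array([[np.cos(a),-np.sin(a)],[np.sin(a),np.cos(a)]])
print('TCP head mm',(Rm.T@(t[:2,3]-[.5179,.1760])*1e3-[-3,28]).round(2),'F head',(Rm.T@s['contact_force'][:2]).round(1),s['moment'].round(2));print(t.round(4))
E
```

```text
clock: 20.2
tool_pos: [0.4914, 0.1758, 0.0528]
eef_rot: [0.996, 0.088, -0.003, 0.002]
contact_force: [-4.5, -7.0, 6.2]
opening: 0.519
finger_force: 35.0
clock: 20.45
tool_pos: [0.4915, 0.1758, 0.0529]
eef_rot: [0.996, 0.088, -0.005, 0.002]
contact_force: [-7.4, -5.3, 9.5]
opening: 0.52
finger_force: 35.0
clock: 20.7
tool_pos: [0.4915, 0.1758, 0.0529]
eef_rot: [0.996, 0.088, -0.005, 0.002]
contact_force: [-8.0, -7.6, 8.7]
opening: 0.517
finger_force: 35.0
TCP head mm [-22.99 -23.61] F head [-9.2 -6.1] [-1.6   1.74 -0.15]
[[ 0.9844  0.1758 -0.0099  0.4915]
 [ 0.1757 -0.9844 -0.0057  0.1758]
 [-0.0107  0.0039 -0.9999  0.0529]
 [ 0.      0.      0.      1.    ]]
```

```bash
python3 -m pendant '[[0,0,0,0.001,0.003,0],[0,0,0,0,0,0],[0,0,0,0,0,0]]'&& python3 -m pendant '[[0,0,-0.01,0.001,0.002,0],[0,0,0,0,0,0],[0,0,0,0,0,0]]'
cat > st.py <<'E'
from h import *
t=T();s=r.get_state();a=np.radians(10);Rm=np.array([[np.cos(a),-np.sin(a)],[np.sin(a),np.cos(a)]])
print('TCP head mm',(Rm.T@(t[:2,3]-[.5179,.1760])*1e3-[-3,28]).round(2),'F head',(Rm.T@s['contact_force'][:2]).round(1),s['contact_force'][2].round(1),s['moment'].round(2),'tilt x,y mrad',(t[2,:2]*1e3).round(1),'yaw',np.degrees(np.arctan2(t[1,0],t[0,0])).round(2))
E
python3 st.py
```

```text
clock: 20.95
tool_pos: [0.4914, 0.1757, 0.0527]
eef_rot: [0.996, 0.088, -0.001, 0.0]
contact_force: [-6.9, -6.6, 9.2]
opening: 0.519
finger_force: 35.0
clock: 21.2
tool_pos: [0.4913, 0.1757, 0.0527]
eef_rot: [0.996, 0.088, 0.002, -0.001]
contact_force: [-7.0, -7.4, 5.6]
opening: 0.521
finger_force: 35.0
TCP head mm [-23.21 -23.68] F head [-8.2 -6.1] 5.6 [-1.73  1.61 -0.21] tilt x,y mrad [ 4.4 -2.3] yaw 10.12
```

```bash
python3 -m pendant '[[0.02,-0.02,0,-0.0007,-0.0015,0],[0,0,0,0,0,0],[0,0,0,0,0,0],[0,0,0,0,0,0]]'
python3 st.py; python3 -m pendant '[[0.02,-0.02,0,0,0,0],[0,0,0,0,0,0],[0,0,0,0,0,0],[0,0,0,0,0,0]]' >/dev/null; python3 st.py
python3 - <<'E'
from h import *
p,d,c,X=save('wrist','w7');q,d2,c2,X2=save('scene','s7');tp,d3,c3,X3=save('top','t7')
a=np.radians(10);Rm=np.array([[np.cos(a),-np.sin(a)],[np.sin(a),np.cos(a)]]);H=np.array([.5179,.1760])+Rm@np.array([-.003,.028])
u,v=proj(c2,X2,[*H,.04]).astype(int);u3,v3=proj(c3,X3,[*H,.04]).astype(int)
A=cv2.resize(q[v-50:v+50,u-65:u+65],(390,300),interpolation=2);B=cv2.resize(tp[v3-50:v3+50,u3-65:u3+65],(390,300),interpolation=2)
C=cv2.resize(p[100:240,180:450],(780,300),interpolation=2)
cv2.imwrite('pics/f7.png',np.vstack([np.hstack([A,B]),C[:, :780]]))
E
```

```text
clock: 21.53
tool_pos: [0.4915, 0.1758, 0.0527]
eef_rot: [0.996, 0.088, -0.001, 0.0]
contact_force: [-8.6, -8.0, 7.2]
opening: 0.517
finger_force: 35.0
TCP head mm [-23.04 -23.6 ] F head [-9.9 -6.3] 7.2 [-1.81  1.69 -0.19] tilt x,y mrad [-1.   0.5] yaw 10.08
TCP head mm [-23.01 -23.57] F head [-10.1  -7.5] 7.9 [-1.98  1.84 -0.28] tilt x,y mrad [-1.9  1.1] yaw 10.07
```

View pics/f7.png

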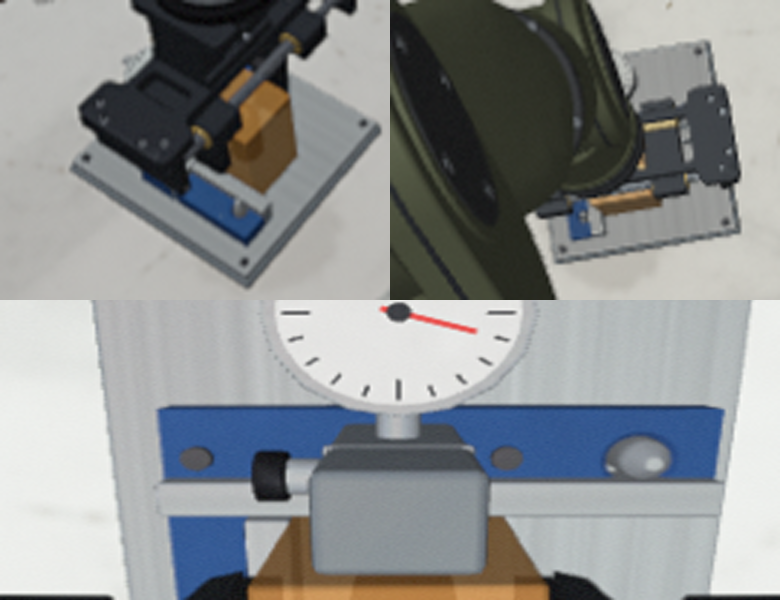

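```bash
python3 -m pendant '[[0.03,-0.04,-0.01,0.0005,0.001,0],[0.03,-0.03,0,0,0,0],[0,0,0,0,0,0],[0,0,0,0,0,0]]' >/dev/null; python3 st.py; python3 -m pendant '[[0.02,-0.02,-0.005,0.0003,0.0005,0],[0,0,0,0,0,0],[0,0,0,0,0,0],[0,0,0,0,0,0],[0,0,0,0,0,0]]' >/dev/null; python3 st.py
```

```text
TCP head mm [-22.97 -23.49] F head [-11.   -9.8] 8.2 [-2.65  2.15 -0.21] tilt x,y mrad [-1.9  1.7] yaw 10.0
TCP head mm [-22.92 -23.47] F head [-11.9 -10.3] 7.6 [-2.84  2.19 -0.17] tilt x,y mrad [-1.3  1.4] yaw 9.99
```

```bash
python3 - <<'E'
from h import *
a=np.radians(10);Rm=np.array([[np.cos(a),-np.sin(a)],[np.sin(a),np.cos(a)]]);H=np.array([.5179,.1760])+Rm@np.array([-.003,.028])
p8,d8,c,X8=save('wrist','w8')
for f in('w7','w8'):
    p,d,c,X=load(f);h=cv2.cvtColor(p,cv2.COLOR_BGR2HSV)
    red=((h[...,0]<8)|(h[...,0]>172))&(h[...,1]>110);red[:60]=0;red[240:]=0;red[:,:270]=0;red[:,370:]=0
    q=np.argwhere(red)
    Q=np.array([at_z(c,X,u,v,.068)[:2] for v,u in q]);L=(Q-H)@Rm;D=np.linalg.svd(L-L.mean(0))[2][0];print(f,len(q),'needle angle from head x',np.degrees(np.arctan2(D[1],D[0])).round(1),L.mean(0).round(4))
    for u,v in((280.4,201.7),(354.8,201.7)):print('blk rear corner head mm',((at_z(c,X,u,v,.088)[:2]-H)@Rm*1e3).round(1))
    am=(h[...,0]>8)&(h[...,0]<22)&(h[...,1]>90)
    for v in (203,206,209): k=np.where(am[v,240:400])[0]+240;print(v,k.min(),k.max()) if len(k) else None
    # fence-back front edge at z .037 seen positions
    for u in(250,400):
        b=p[170:215,u].astype(int).mean(1);print(u,b.round().astype(int).tolist()) if f=='w8' else None
E
python3 st.py
```

```text
w7 56 needle angle from head x -107.5 [ 0.051  -0.0286]
blk rear corner head mm [13.2 -7.1]
blk rear corner head mm [ 13.3 -38.2]
203 281 354
206 280 355
209 278 357
w8 58 needle angle from head x -108.4 [ 0.0508 -0.0289]
blk rear corner head mm [13.3 -7. ]
blk rear corner head mm [ 13.3 -38.2]
203 281 354
206 280 355
209 278 357
250 [75, 90, 92, 91, 91, 84, 87, 83, 79, 87, 95, 98, 97, 95, 99, 135, 172, 187, 189, 188, 187, 186, 187, 184, 183, 182, 185, 188, 189, 190, 163, 118, 99, 98, 99, 96, 93, 96, 96, 98, 96, 98, 96, 99, 97]
400 [148, 146, 150, 149, 150, 147, 147, 144, 141, 134, 133, 124, 115, 98, 94, 138, 176, 185, 182, 181, 181, 179, 181, 178, 178, 180, 180, 181, 184, 179, 160, 172, 189, 187, 188, 188, 187, 189, 187, 189, 189, 188, 190, 187, 190]
TCP head mm [-22.95 -23.49] F head [-12.  -11.8] 8.5 [-2.9   2.15 -0.14] tilt x,y mrad [-1.3  1.4] yaw 9.99
```

Run:
```python
from h import *
print(r.finish_job())
```

```text
the job is handed in; nothing more can be done
None
```

The job is handed in: the head sits flat on both pins and is released, and the amber block is held against both fences with about 12 N on each, with the dial showing the plunger pushed in; the pot and beaker were not touched.

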